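# Slide the braked battery sled to the red inspection stop

### The arm

A 6-joint arm with a two-finger parallel gripper is mounted at the origin on the work surface. World frame = base frame: x ahead of the robot, y to its left, z up, the work surface at z = 0. Lengths are in m, angles in rad, forces in N, time in s.
With the tool pointing down it reaches from about 0.35 to 0.775 m from the base axis. Payload 5.5 kg.
Tool frame: the origin (TCP) lies at the very end of the fingers, on their centre line; the grasp point (between the pads) lies 19 mm behind it; z points along the fingers, y is the line along which they close (so a half turn about z gives the same grasp; the last joint's range is limited). The gripper opens to 85 mm and grips with 20 to 120 N. Pads are 22 mm wide; open, the fingers measure 114 mm over their backs; the gripper's body (76 mm by 85 mm) begins 54 mm behind the grasp point. The pads swing forward as they close: fully open they stand 13 mm farther back than shut.
Start: joints at [1.115, 0.313, 0.046, 1.304, 0, 1.431], TCP at [0.179, 0.547, 0.231] pointing down, gripper open.
Joint ranges: [-2.76, 2.76], [-0.86, 1.69], [-1.03, 1.26], [-2.2, 2.34], [-1.47, 1.5], [-3.14, 3.14]. Speed limits (rad/s): [2.57, 2.57, 3.14, 3.14, 3.14, 3.14].

### API

Orientations are given as a unit quaternion [w, x, y, z].
In Python, from workcell import env, read_camera, get_calibration gives the robot as it stands.
- The arm moves only by the tool jog_arm, never from a script. Its argument "motion" is one flat list of numbers, 7 for each row, row after row: the shift along the tool's x, y, z as a fraction of full scale, then the turn, a rotation vector about the tool's x, y, z as a fraction of full scale, then the opening, from 0 (shut) to 1 (fully open). In form: [x, y, z, wx, wy, wz, grip, x, y, z, wx, wy, wz, grip, ...]. A call has 1 to 12 rows; each row is the pose to reach, as a shift and turn from the pose commanded when the call began, along the tool's axes at that moment; what a row does not reach only later rows make up. Full scale, the value 1, is 0.2 m for a shift and 90 degrees for a turn. A row lasts 1/8 s, in which the tool goes at most 62.5 mm and 10.7 degrees, less where a joint would pass 70% of its speed; a pose out of reach is approached as far as the arm can. A call with a number of a shift or a turn outside -1 to 1 is refused whole. A call with a gripper value outside its range is refused whole. The fingers move at their own pace and stop on an object; "newtons" is the grip in N (left out, the last holds). Time passes only in rows, so rows that repeat a pose let the fingers close. It gives the time, the measured TCP pose, the force, the opening and the grip force at its end, in the units of the state.
- env.get_state(): the state, without advancing time (a new reading comes with each control period).
- read_camera(name): name is "side" or "top"; returns the picture (384x512x3 uint8, red, green, blue); there is no depth.
- get_calibration(name): a dict with "fx", "fy", "cx", "cy" (pixels), "dist" ([k1, k2, p1, p2, k3] as OpenCV has them; the pictures are not rectified), "world_from_camera" (4x4, takes a point from camera to world coordinates). Camera axes: x right, y down, z forward; pixel columns grow to the right and rows downward; lengths in m; the calibration is good to about 2 mm. A picture is of the moment at which its call begins. get_calibration takes no time and is no camera call.
- env.hand_in(): hands the job in; it is judged then, once.
The state is a dict: "clock": time; "joint_pos": joint angles; "qvel": joint speeds; "tau": joint torques, N m; "tcp_pos": TCP position; "orientation": TCP orientation; "wrist_force": force on the tool from outside, world axes, zero at the start; "ft_torque": the same for the moment, N m; "finger_gap": finger opening in m; "grip_force": force on a finger pad.
Only numpy, scipy, OpenCV 4.12 (cv2) and the standard library are available. Lean on these libraries where they do the work, as an engineer would, in place of code of your own. Each camera call takes 0.05 s, during which the arm holds its last target. There are 200 camera calls.

### The job

The sled that carries the orange and yellow battery frame is held on its rail by a brake. With a fingertip, press the blue pad in the sled's middle to free the brake, keep it pressed while you push the sled along the rail until it rests against the red stop, and only then let the pad come back up so that the brake holds again. Nothing needs gripping, and the loose things lying around the rail must stay where they are and not be picked up.

Things in the scene. Friction and masses are not known exactly. Their poses are not given: they have to be found in the camera images.
- rail: Fixed aluminium T-rail on a dark steel foot, 60 mm wide, 420 mm long, top at 28 mm. Origin: centre of its underside, on the bench. Its y axis runs along the rail, z up, x across it (away from the robot, more or less). Place and yaw vary.
- sled_mid (a point): Middle of the sled, 40 mm above the bench, on its deck's surface; axes as the rail's. The deck is 76 mm (x) by 100 mm long (y, 50 mm either way). Two black cheeks stand on it at y = -36 and +36 mm, 60 mm wide, 16 mm thick, tops at 64 mm above the bench; the pad lies in the open 56 mm pocket between them. Battery frame on the far side (x 37 to 123 mm), top at 56 mm.
- sled (a joint): Position of the sled along the rail's y axis, m: 0 in the rail's middle. The sled weighs about 0.5 kg; with the pad down it slides with 1 to 2 N, so a fingertip pressing the pad drags it or pushes it by a cheek's inner face.
- pad_top (a point): Centre of the top face of the blue press pad, 40 mm (x) by 50 mm (y), in the sled's middle between the cheeks; at rest 47 mm above the bench. Moves with sled and pad. Axes as the rail's.
- pad (a joint): How far the pad is pressed, m: 0 up (brake on), 0.005 fully down. A spring resists with 9 N at first and 11.5 N fully down. The brake holds the sled against about 14 N with the pad up and is free from about 1 mm down.
- red_stop_mid (a point): Middle of the red stop, 40 mm above the bench. A red block clamped on the rail: 76 mm (x) by 24 mm along the rail (12 mm either way from this point), top at 56 mm, with a dark clamp screw on top to 65 mm. It does not move. It may be on either side of the sled. Sled against it: 62 mm between this point and the sled's middle.
- grey_stop_mid (a point): Middle of the grey stop on the other side of the sled, same shape and size as the red one. Not the one wanted.
- cell: Bystander: upright green battery cell, 18 mm across, 65 mm high. Origin: centre of underside.
- jar: Bystander: small jar, 40 mm across, 50 mm high. Origin: centre of underside.
- module: Bystander: flat purple module, 36 x 58 x 12 mm. Origin: centre of underside.
- cover: Bystander: thin tan metal cover plate, 60 x 90 x 4 mm. Origin: centre of underside.
- driver: Bystander: screwdriver lying flat, 150 mm long along its x axis.
- connector: Bystander: grey connector strip, 24 x 70 x 16 mm. Origin: centre of underside.
- stick: Bystander: white memory stick, 18 x 50 x 9 mm. Origin: centre of underside.
Not all that is in view belongs to the job. There is more than one size of the part that bears red_stop_mid; the job needs the middle-sized.

How it is judged:
On the way, in this order (a step that is already met when the one before it is completed fails the run):
1. the blue pad is pressed, freeing the brake, before the sled has been pushed along (value of joint pad above 0.001 m and distance of sled_mid from where it was at the start of the episode below 0.015 m), for 0.05 s.
2. the sled has come against the red stop with the pad still pressed (horizontal distance between sled_mid and red_stop_mid below 0.065 m and value of joint pad above 0.001 m), for 0.05 s.
At the end, for the whole second after the job is handed in: The sled rests against the red stop (gap under 3 mm), at rest, the pad is up again (pressed less than 1 mm), and every loose bystander is within 20 mm of where it was (horizontal distance between sled_mid and red_stop_mid below 0.065 m and value of joint pad below 0.001 m and velocity of joint sled between -0.005 and 0.005 m/s and distance of each of cell, jar, module, cover, driver, connector, stick from where it was at the start of the episode below 0.02 m); the robot touches nothing.
It fails at once if a loose bystander is lifted, carried or pushed more than 20 mm (distance of any of cell, jar, module, cover, driver, connector, stick from where it was at the start of the episode above 0.02 m).
It also fails if it takes over 40 s, if anything falls off the work surface, if the arm or the gripper's body presses on something with over 40 N, if the wrist force passes 120 N, or if a joint passes its speed limit or range.

## Working session

There is one attempt and no reset: what is moved stays moved. The work goes in short steps, Python scripts to look and compute and a tool call to move; the robot and the scene stay as the last step left them, time stands still between calls to the robot, and variables do not carry over. Pictures are saved under pics/ and viewed, at most 10 in all, crops included, and the job is handed in when it is done.

Besides the shell and the picture viewer there is one more tool, called after "Call:" by a JSON object that holds its "fn" and its "kwargs". jog_arm: Moves the arm, as the interface text tells. Shift numbers are shares of 0.2 m and turn numbers shares of 90 degrees, none past 1 either way. Its arguments: {"type":"object","properties":{"motion":{"type":"array","items":{"type":"number"}},"newtons":{"type":"number"}},"required":["motion"]}

```bash
mkdir -p pics; cat > h.py <<'E'
import numpy as np,cv2
from workcell import env,read_camera,get_calibration
def ray(n,px,z):
    c=get_calibration(n);K=np.array([[c['fx'],0,c['cx']],[0,c['fy'],c['cy']],[0,0,1]])
    u=cv2.undistortPoints(np.array(px,float).reshape(-1,1,2),K,np.array(c['dist'])).reshape(-1,2)
    T=np.array(c['world_from_camera']);d=np.c_[u,np.ones(len(u))]@T[:3,:3].T
    o=T[:3,3];return o+d*((z-o[2])/d[:,2])[:,None]
E
python3 - <<'E'
from h import *
for n in('top','side'):
    im=read_camera(n);np.save(f'{n}0.npy',im);cv2.imwrite(f'pics/{n}0.png',cv2.resize(im[:,:,::-1],(800,600),interpolation=cv2.INTER_CUBIC))
    print(np.round(get_calibration(n)['world_from_camera'],2))
print(env.get_state())
E
```

```text
[[ 0.   -1.    0.06  0.53]
 [-1.   -0.   -0.    0.01]
 [ 0.   -0.06 -1.    0.86]
 [ 0.    0.    0.    1.  ]]
[[ 0.7  -0.56  0.45  0.14]
 [-0.71 -0.56  0.42 -0.39]
 [ 0.01 -0.62 -0.79  0.83]
 [ 0.    0.    0.    1.  ]]
{'clock': 0.1, 'joint_pos': array([ 1.11542228e+00,  3.13933925e-01,  4.51081408e-02,  1.30358208e+00,
       -8.72331825e-06,  1.43124053e+00]), 'qvel': array([-1.03049149e-03, -1.41354871e-03,  3.03035430e-03,  4.64962950e-05,
        1.21803790e-03,  1.14855462e-04]), 'tau': array([ 1.81391217e-03, -4.81726491e+01,  2.99242848e+01,  1.27832484e-02,
       -1.97051559e-04, -3.53894194e-06]), 'tcp_pos': array([0.17838386, 0.54616702, 0.23049948]), 'orientation': array([-2.31999197e-04,  1.57253637e-01,  9.87557920e-01, -7.71661716e-04]), 'wrist_force': array([0.91753624, 0.28636944, 0.09130602]), 'ft_torque': array([ 0.00371857,  0.04593066, -0.01586147]), 'grip_force': 0.0, 'finger_gap': 0.08536680716468072}
```

View pics/top0.png

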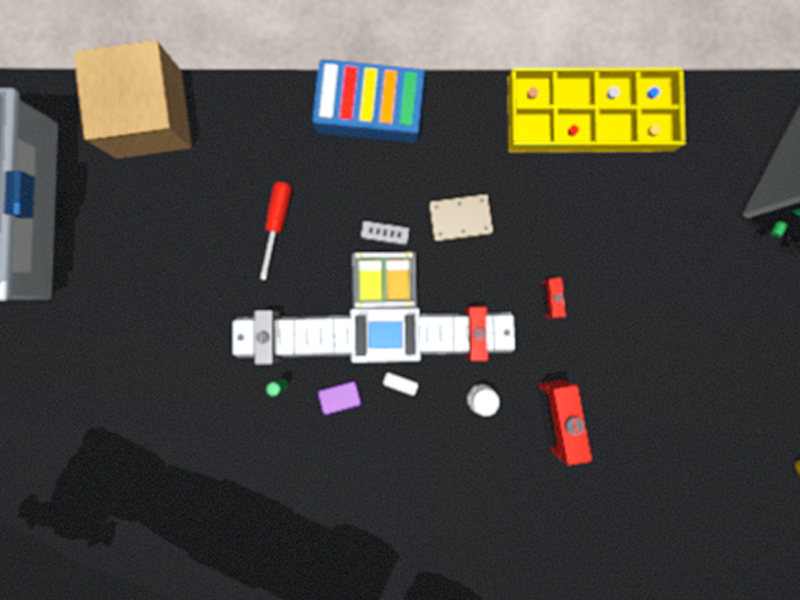

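View pics/side0.png

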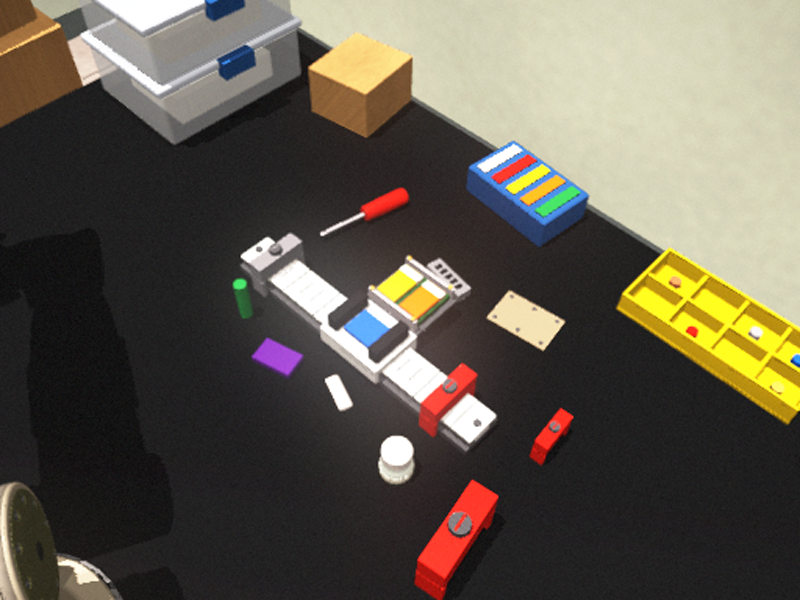

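The top view shows the sled and its blue pad at about (385,334), with the cheeks at 361 and 409. The grey stop is at (263,337). There are three red blocks: A (478,333) clamped on the rail, B (556,298) small and loose, and C (570,423) large and loose. A fits, because it is on the rail, middle-sized and as wide as the deck. I'll confirm that with a crop and measure.

```bash
python3 - <<'E'
from h import *
im=np.load('top0.npy');hsv=cv2.cvtColor(im,cv2.COLOR_RGB2HSV)
def blobs(n,m,z):
    k,l,s,c=cv2.connectedComponentsWithStats(m)
    for i in range(1,k):
        if s[i,4]>60:
            p=np.argwhere(l==i)[:,::-1].astype(np.float32);r=cv2.minAreaRect(p)
            b=ray('top',cv2.boxPoints(r),z)[:,:2];e=b[1]-b[0],b[2]-b[1]
            print(n,s[i,:5],ray('top',[r[0]],z)[0].round(4),[(round(float(np.linalg.norm(v)),4),round(float(np.degrees(np.arctan2(v[1],v[0]))),1)) for v in e])
blobs('blue',cv2.inRange(hsv,(95,120,90),(125,255,255)),.047)
red=cv2.inRange(hsv,(0,150,80),(8,255,255))|cv2.inRange(hsv,(172,150,80),(180,255,255))
blobs('red',red,.056)
rail=cv2.inRange(hsv,(0,0,110),(180,60,255)); rail[:195]=0;rail[235:]=0
blobs('rail',rail,.028)
for n,z,p in(('grey',.056,[263,337]),('cheekL',.064,[361,335]),('cheekR',.064,[409,335]),('railL',.028,[234,338]),('railR',.028,[514,332]),('cell',.065,[274,388]),('jar',.05,[483,400]),('stick',.009,[400,384])):
    print(n,ray('top',[np.array(p)*.64],z)[0].round(4))
cv2.imwrite('pics/crop.png',cv2.resize(im[150:310,140:390,::-1],(750,480),interpolation=cv2.INTER_CUBIC))
# side check of the pad
s=np.load('side0.npy');h=cv2.cvtColor(s,cv2.COLOR_RGB2HSV);m=cv2.inRange(h,(95,120,90),(125,255,255));m[:180]=0;m[:,300:]=0
p=np.argwhere(m)[:,::-1];print('side pad',len(p),p.mean(0),ray('side',[p.mean(0)],.047).round(4))
E
```

```text
blue [ 199   38   73   53 1470] [0.876  0.0505 0.047 ] [(0.1116, -5.1), (0.1637, -95.7)]
blue [  3 109  11  29 273] [0.7341 0.5745 0.047 ] [(0.0229, -89.7), (0.0656, -177.7)]
blue [236 207  21  15 306] [0.5248 0.0241 0.047 ] [(0.0459, -89.9), (0.032, -180.0)]
red [218  43  10  33 232] [0.8844 0.079  0.056 ] [(0.0776, -5.9), (0.0165, -96.3)]
red [169 116  18  34 386] [0.7118 0.1818 0.056 ] [(0.0772, -10.4), (0.0285, -101.3)]
red [347 177  16  27 269] [ 0.5793 -0.2226  0.056 ] [(0.0297, -84.5), (0.0604, -175.6)]
red [298 195  15  37 329] [ 0.5274 -0.1098  0.056 ] [(0.0318, -89.9), (0.0814, 179.5)]
red [ 345  243   34   56 1006] [ 0.3996 -0.236   0.056 ] [(0.0554, -79.0), (0.1225, -170.1)]
rail [ 148  195  153   39 3838] [0.5254 0.0762 0.028 ] [(0.3575, -89.1), (0.0869, -179.6)]
rail [311 200  19  26 454] [ 0.5283 -0.1493  0.028 ] [(0.0423, -89.9), (0.0585, 179.3)]
grey [0.5209 0.1997 0.056 ]
cheekL [0.5241 0.0574 0.064 ]
cheekR [ 0.5242 -0.0115  0.064 ]
railL [0.5189 0.2495 0.028 ]
railR [ 0.5284 -0.1703  0.028 ]
cell [0.4487 0.1808 0.065 ]
jar [ 0.4301 -0.1193  0.05  ]
stick [0.4488 0.0005 0.009 ]
side pad 363 [233.98347107 209.84297521] [[0.5229 0.0256 0.047 ]]
```

View pics/crop.png

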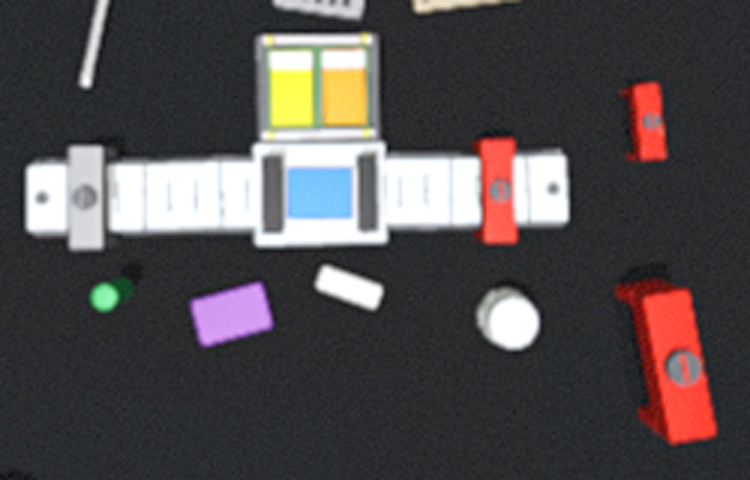

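The crop confirms red stop A at full-image (478,333): clamped on the rail and middle-sized at 76–81 mm wide, against 60 mm for B and 122 mm for C. The pad from the two views agrees within about 2 mm, at (0.524, 0.024). The stop is at (0.527, -0.110), so the travel is about 71 mm towards -y. Next I'll shut the fingers and move over the pad.

Call:
{"fn": "jog_arm", "kwargs": {"motion": [-0.2,-0.16,0,0,0,0,0,-0.4,-0.32,0,0,0,0,0,-0.6,-0.49,0,0,0,0,0,-0.82,-0.65,0,0,0,0,0,-0.82,-0.65,0,0,0,0,0]}}

```text
clock: 0.72
tcp_pos: [0.2956, 0.3694, 0.2311]
orientation: [-0.0, 0.16, 0.987, -0.0]
wrist_force: [-0.5, -0.3, 0.3]
finger_gap: 0.0002
grip_force: 0.0
```

Call:
{"fn": "jog_arm", "kwargs": {"motion": [-0.2,-0.16,0,0,0,0,0,-0.4,-0.32,0,0,0,0,0,-0.6,-0.49,0,0,0,0,0,-0.82,-0.65,0,0,0,0,0,-0.82,-0.65,0,0,0,0,0]}}

```text
clock: 1.35
tcp_pos: [0.4113, 0.1957, 0.231]
orientation: [0.0, 0.16, 0.987, -0.0]
wrist_force: [-0.8, -0.2, 0.1]
finger_gap: 0.0
grip_force: 0.0
```

Call:
{"fn": "jog_arm", "kwargs": {"motion": [-0.2,-0.16,0,0,0,0,0,-0.4,-0.32,0,0,0,0,0,-0.6,-0.49,0,0,0,0,0,-0.82,-0.65,0,0,0,0,0,-0.82,-0.65,0,0,0,-0.1,0,-0.82,-0.65,0,0,0,-0.216,0,-0.82,-0.65,0,0,0,-0.216,0,-0.82,-0.65,0,0,0,-0.216,0]}}

```text
clock: 2.35
tcp_pos: [0.525, 0.0242, 0.2312]
orientation: [-0.0, -0.011, 1.0, 0.0]
wrist_force: [0.4, -0.7, -0.5]
finger_gap: 0.0002
grip_force: 0.0
```

Call:
{"fn": "jog_arm", "kwargs": {"motion": [0,0,0.2,0,0,0,0,0,0,0.4,0,0,0,0,0,0,0.6,0,0,0,0,0,0,0.75,0,0,0,0,0,0,0.82,0,0,0,0,0,0,0.86,0,0,0,0,0,0,0.86,0,0,0,0,0,0,0.86,0,0,0,0]}}

```text
clock: 3.35
tcp_pos: [0.5261, 0.023, 0.0604]
orientation: [0.001, -0.012, 1.0, -0.0]
wrist_force: [-0.2, -0.0, 0.1]
finger_gap: -0.0
grip_force: 0.0
```

```bash
python3 - <<'E'
from h import *
a=read_camera('side')[130:310,130:370,::-1]; b=read_camera('top')[150:270,140:380,::-1]
cv2.imwrite('pics/near.png',np.vstack([cv2.resize(a,(480,360)),cv2.resize(b,(480,240))]))
E
```

```text
(no output)
```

View pics/near.png

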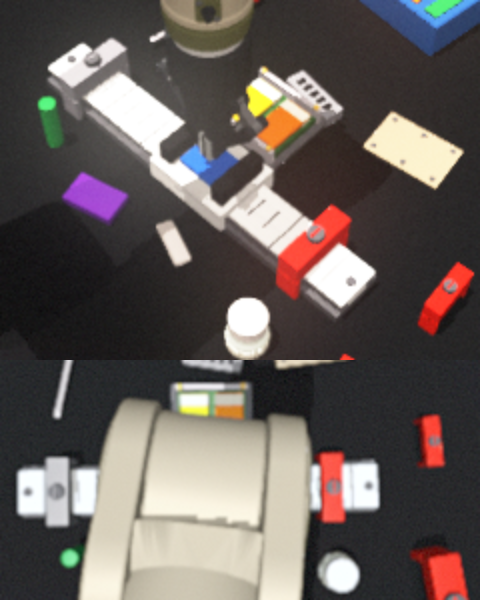

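The fingertip is in the pocket above the blue pad (side crop about (205,155)), between the cheeks and clear of the bystanders. Pressing down gently.

Call:
{"fn": "jog_arm", "kwargs": {"motion": [0,0,0.03,0,0,0,0,0,0,0.05,0,0,0,0,0,0,0.065,0,0,0,0,0,0,0.075,0,0,0,0,0,0,0.082,0,0,0,0,0,0,0.082,0,0,0,0,0,0,0.082,0,0,0,0]}}

```text
clock: 4.32
tcp_pos: [0.525, 0.0231, 0.0438]
orientation: [0.0, -0.012, 1.0, -0.0]
wrist_force: [-3.2, 0.4, 9.6]
finger_gap: 0.0
grip_force: 5.0
```

Call:
{"fn": "jog_arm", "kwargs": {"motion": [0,0,0.003,0,0,0,0,0,-0.02,0.003,0,0,0,0,0,-0.05,0.003,0,0,0,0,0,-0.08,0.003,0,0,0,0,0,-0.11,0.003,0,0,0,0,0,-0.14,0.003,0,0,0,0,0,-0.17,0.003,0,0,0,0,0,-0.2,0.003,0,0,0,0,0,-0.23,0.003,0,0,0,0,0,-0.25,0.003,0,0,0,0,0,-0.25,0.003,0,0,0,0]}}

```text
clock: 5.7
tcp_pos: [0.526, -0.0274, 0.0432]
orientation: [-0.0, -0.011, 1.0, -0.0]
wrist_force: [-3.4, -0.5, 9.9]
finger_gap: 0.0
grip_force: 5.2
```

```bash
python3 - <<'E'
from h import *
a=read_camera('side')[130:310,130:370,::-1]
cv2.imwrite('pics/n2.png',cv2.resize(a,(720,540),interpolation=cv2.INTER_CUBIC))
E
```

```text
(no output)
```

View pics/n2.png

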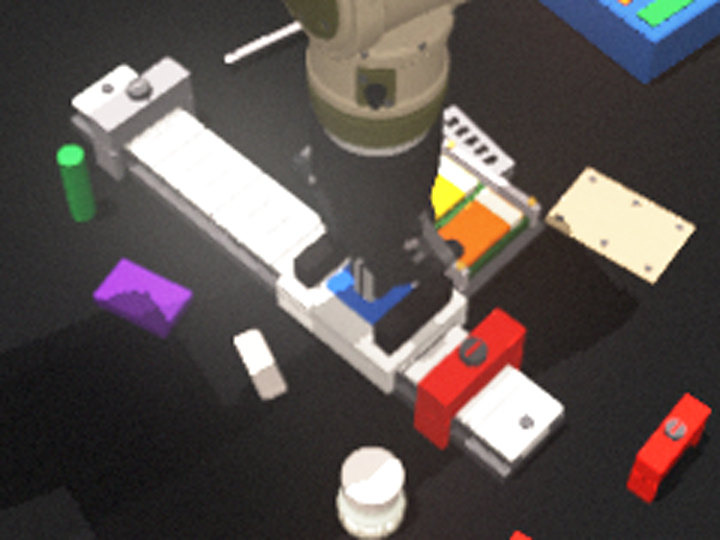

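The sled has been dragged along with the pad held, and a gap remains before the red stop at about (450,370). The cover and connector look clear. Carrying on until contact shows in the y force.

Call:
{"fn": "jog_arm", "kwargs": {"motion": [0,-0.02,0,0,0,0,0,0,-0.04,0,0,0,0,0,0,-0.06,0,0,0,0,0,0,-0.08,0,0,0,0,0,0,-0.1,0,0,0,0,0,0,-0.115,0,0,0,0,0,0,-0.13,0,0,0,0,0,0,-0.13,0,0,0,0]}}

```text
invalid input at $.motion: expected a multiple of 7 numbers
```

```bash
python3 - <<'E'
from h import *
a=read_camera('side')[180:310,200:370,::-1]
cv2.imwrite('pics/n3.png',cv2.resize(a,(680,520),interpolation=cv2.INTER_CUBIC));print(env.get_state()['wrist_force'])
E
```

```text
[-3.66856599 -0.69518167 10.20748324]
```

View pics/n3.png

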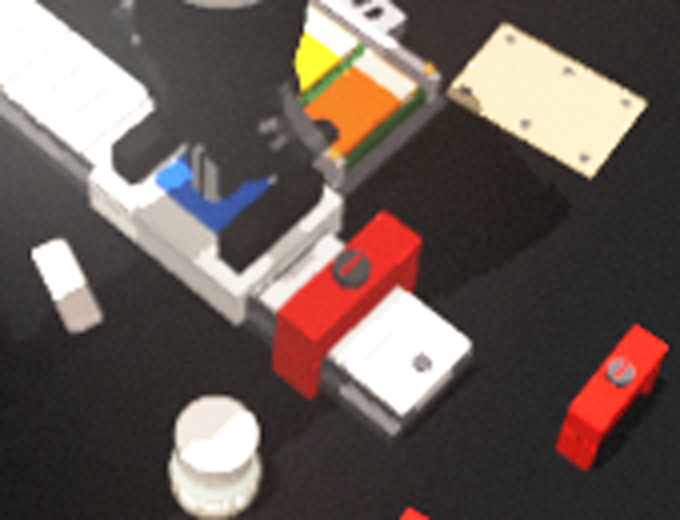

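The call was refused because its number count was wrong (rows of 7 each), so the picture is unchanged: the gap is still there. Sending it again.

Call:
{"fn": "jog_arm", "kwargs": {"motion": [0,-0.02,0,0,0,0,0,0,-0.04,0,0,0,0,0,0,-0.06,0,0,0,0,0,0,-0.08,0,0,0,0,0,0,-0.1,0,0,0,0,0,0,-0.115,0,0,0,0,0,0,-0.13,0,0,0,0,0,0,-0.13,0,0,0,0,0]}}

```text
clock: 6.8
tcp_pos: [0.5266, -0.0517, 0.0431]
orientation: [0.0, -0.012, 1.0, 0.001]
wrist_force: [-3.0, 5.5, 10.4]
finger_gap: -0.0001
grip_force: 5.2
```

```bash
python3 - <<'E'
from h import *
a=read_camera('side')[180:310,200:370,::-1]
cv2.imwrite('pics/n4.png',cv2.resize(a,(680,520),interpolation=cv2.INTER_CUBIC));print(env.get_state()['wrist_force'])
E
```

```text
[-3.907477    4.58254429 10.93627322]
```

View pics/n4.png

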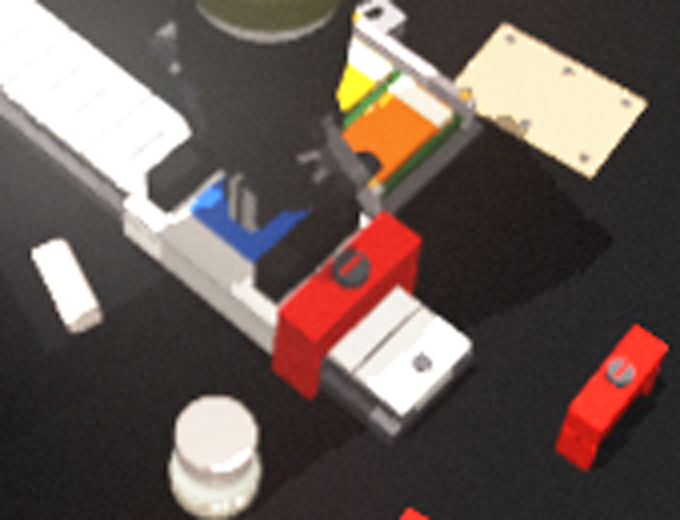

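The sled now sits against the red stop (contact at about (290,300)), and the y force has risen to 5 N with the pad still down. Lifting straight up.

Call:
{"fn": "jog_arm", "kwargs": {"motion": [0,0,0,0,0,0,0,0,0,-0.01,0,0,0,0,0,0,-0.02,0,0,0,0,0,0,-0.03,0,0,0,0,0,0,-0.05,0,0,0,0,0,0,-0.15,0,0,0,0,0,0,-0.4,0,0,0,0,0,0,-0.7,0,0,0,0,0,0,-0.8,0,0,0,0,0,0,-0.8,0,0,0,0,0,0,-0.8,0,0,0,0]}}

```text
clock: 8.22
tcp_pos: [0.5262, -0.0528, 0.2008]
orientation: [-0.001, -0.012, 1.0, 0.0]
wrist_force: [0.5, 0.3, -0.9]
finger_gap: -0.0002
grip_force: 0.0
```

```bash
python3 - <<'E'
from h import *
a=read_camera('side')[130:310,130:370,::-1]
cv2.imwrite('pics/n5.png',cv2.resize(a,(720,540),interpolation=cv2.INTER_CUBIC));print(env.get_state()['wrist_force'],env.get_state()['tcp_pos'])
E
```

```text
[0.44614527 0.03541308 0.37881962] [ 0.52592198 -0.05271747  0.20047456]
```

View pics/n5.png

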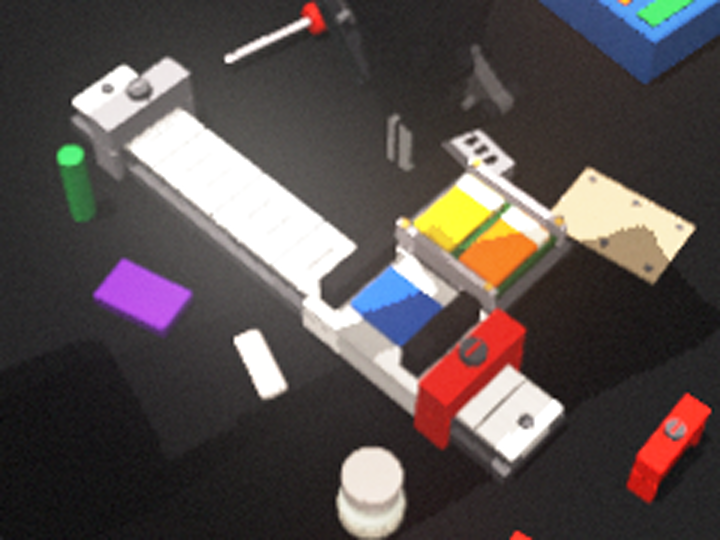

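The sled rests against the red stop at (430,390), the pad is up, the arm is clear and the bystanders haven't moved. Handing in.

```bash
python3 -c "
from h import *
print(env.hand_in())"
```

```text
the job is handed in; nothing more can be done
None
```

I freed the brake, pushed the sled against the middle-sized red stop with the pad held down, then let the pad up and handed the job in at about 8 s; the last picture showed the bystanders unmoved, but the hand-in returned no verdict.

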